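Hang a vial carrier on the sampler rail and slide it under the needle

ROBOT

A 7-joint arm with a two-finger parallel gripper is mounted at the origin on the work surface. World frame = base frame: x ahead of the robot, y to its left, z up, the work surface at z = 0. Lengths are in m, angles in rad, forces in N, time in s.
With the tool pointing down it reaches from about 0.35 to 0.9 m from the base axis. Payload 19.9 kg.
Tool frame: the origin (TCP) lies between the finger pads; the fingertips stand 19 mm ahead of it and the grasp point (between the pads) is the TCP; z points along the fingers, y is the line along which they close (so a half turn about z gives the same grasp; the last joint's range is limited). The gripper opens to 94 mm and grips with 3 to 60 N. Pads are 16 mm wide; open, the fingers measure 119 mm over their backs; the gripper's body (75 mm by 177 mm) begins 78 mm behind the grasp point.
Start: joints at [1.264, 0.417, -0.01, 1.614, 0.005, 1.111, -0.053], TCP at [0.164, -0.603, 0.224] pointing down, gripper open.
Joint ranges: [-2.81, 2.81], [-0.39, 2.02], [-1.27, 1.25], [0.06, 2.57], [-1.19, 4.33], [0.19, 2], [-2.82, 2.82]. Speed limits (rad/s): [1.89, 1.89, 2.39, 2.39, 3.01, 3.01, 3.01].

INTERFACE

Orientations are given as a 3x3 rotation matrix whose columns are the frame's x, y, z axes.
In Python, from rig import robot gives the robot as it stands. Calls block until the motion is done:
- robot.move_ptp(position, orientation): joint-space move of the TCP to a pose.
- robot.move_linear(position, velocity=0.15, frame=None, threshold=None): straight line of the TCP; frame=None keeps the orientation; velocity is the mean speed in m/s. With threshold (N) it stops when the force on the tool has changed by that much, and returns True; else False.
- robot.goto_joints(angles): joint-space move.
- robot.gripper_to(opening): finger opening in m; the grip force is fixed at half the most; returns when the fingers have stopped.
- robot.pause(seconds).
- robot.ik(position, orientation): joint angles nearest the present ones, or None.
- robot.get_state(): the state.
- robot.grab_frame(name): name is "scene" or "top" or "wrist"; returns the picture (480x640x3 uint8, red, green, blue); there is no depth.
- robot.camera_info(name): a dict with "fx", "fy", "cx", "cy" (pixels), "rvec" (rotation vector, rad) and "tvec" (3), from world to camera coordinates, as OpenCV has them. Camera axes: x right, y down, z forward; pixel columns grow to the right and rows downward; lengths in m; the calibration is good to about 2 mm. A picture is of the moment at which its call begins: read the wrist's pose just before it. camera_info takes no time and is no camera call; for the wrist camera it gives the pose at the moment of the call.
A pose or a line that the arm cannot do raises robot.PlanningError and nothing moves.
- robot.sign_off(): hands the job in; it is judged then, once.
The state is a dict: "time": time; "qpos": joint angles; "joint_vel": joint speeds; "effort": joint torques, N m; "ee_pos": TCP position; "tool_rot": TCP orientation; "force": force on the tool from outside, world axes, zero at the start; "moment": the same for the moment, N m; "opening": finger opening in m; "grasp_force": force on a finger pad.
Only numpy, scipy, OpenCV 4.12 (cv2) and the standard library are available. Lean on these libraries where they do the work, as an engineer would, in place of code of your own. Each camera call takes 0.05 s, during which the arm holds its last target. There are 200 camera calls.

TASK

Pick up the vial carrier from the bench and hook it over the steel rail, with its grip fin towards the robot, on a free stretch of the rail clear of the sampling head. Then slide it along the rail, without lifting it off, until the needle stands over the middle of the vial's mouth, and let go so that it hangs there by itself. Keep the carrier upright, do not bump the sampling head, and leave the tube rack, the jar and the mouse where they are.

Things in the scene. Friction and masses are not known exactly. Their poses are not given: they have to be found in the camera images.
- carrier: Loose white plastic hanger, about 140 g, standing on its foot on the bench; C-shaped from the side, open to +x. Origin: foot's underside, straight below the hook; z up, x from grip fin to vial (away from the robot when hung), y along the rail when hung. Foot x -30..52, y -25..25, z 0..8 mm; spine x -21..-13, y -20..20, z 0..112; glass vial on the foot at x 34.
- carrier_slot (a point): Where the rail's axis lies when the hook is seated: carrier (0, 0, 115) mm; axes as the carrier's. The hook is a downward-open V, 40 mm wide in y, 26 mm across its mouth, outer top at z 128 mm.
- carrier_lip (a point): Lower end of the hook's short rear lip: carrier (16, 0, 103) mm, lip x 13..20. To hook: with the slot 20 to 40 mm above the rail's axis, move the carrier in +x from the robot's side so that the rail passes between lip and vial, then lower it.
- carrier_grip (a point): Point to grip, on the fin in front of the spine: carrier (-54, 0, 101) mm. Fin x -72..-20, z 86..116 mm, 12 mm thick in y, the direction in which the fingers close.
- vial_mouth (a point): Centre of the open mouth of the vial (24 mm outer, 20 mm inner diameter): carrier (34, 0, 63) mm.
- rail_mid (a point): Middle of the fixed steel rail's axis, 170 mm above the bench. Rail 12 mm diameter along this frame's y, free from y -205 to 205 mm between two grey posts (24 mm deep in x, 14 mm higher than the axis); x points away from the robot. Base plate on the bench x -25..125 mm, 12 mm thick.
- needle_tip (a point): Tip of the vertical steel needle (5 mm diameter) under the sampling head, 34 mm beyond the rail's axis (+x) and 40 mm below it: 12 mm above the mouth of a hung vial. Axes parallel to the rail's.
- head: Fixed white sampling head over the rail. Origin: bench level, below the rail's axis, level with the needle along the rail; axes as the rail's. Block x -34..16, y -40..40, z 212..282 mm, a tongue to the needle, an arm at y 65..85 to a column at x 98..118. It overhangs towards the robot: a gripper pointing straight down at a carrier beneath it would strike it, so lean the gripper back.
- tube_rack: Bystander: steel rack with glass tubes, 90 x 120 mm, 100 mm tall, origin at its underside.
- jar: Bystander: white screw-cap jar, 60 mm diameter, 85 mm tall, origin at its underside.
- mouse: Bystander: black computer mouse, 100 x 58 x 31 mm, origin at its underside.
Not all that is in view belongs to the job. What is shaped like the carrier but blue or turquoise is not meant.

How it is judged:
By the outcome, as a careful person would: the job done as asked, in the order asked, and still so for the second after the job is handed in, with the robot touching nothing.
It also fails if it takes over 43 s, if anything falls off the work surface, if the arm or the gripper's body presses on something with over 40 N, if the wrist force passes 120 N, or if a joint passes its speed limit or range.

## Working session

There is one attempt and no reset: what is moved stays moved. The work goes in short steps, each a Python script; the robot and the scene stay as the last script left them, time stands still between calls to the robot, and variables do not carry over. Pictures are saved under pics/ and viewed, at most 10 in all, crops included, and the job is handed in when it is done.

```bash
mkdir -p pics; ls; python3 - <<'E'
from rig import robot
import cv2,numpy as np
for n in("scene","top"):
    f=robot.grab_frame(n); cv2.imwrite(f"pics/{n}0.png",f[:,:,::-1]); c=robot.camera_info(n)
    R=cv2.Rodrigues(np.array(c["rvec"]))[0]; print(n,c["fx"],(-R.T@np.array(c["tvec"])).round(3),R[2].round(2))
E
```

```text
pics
scene 451.2002505128572 [ 1.166 -0.638  0.86 ] [-0.55  0.55 -0.63]
top 569.3406296967314 [ 0.422 -0.006  1.415] [ 0.1   0.02 -0.99]
```

View pics/scene0.png

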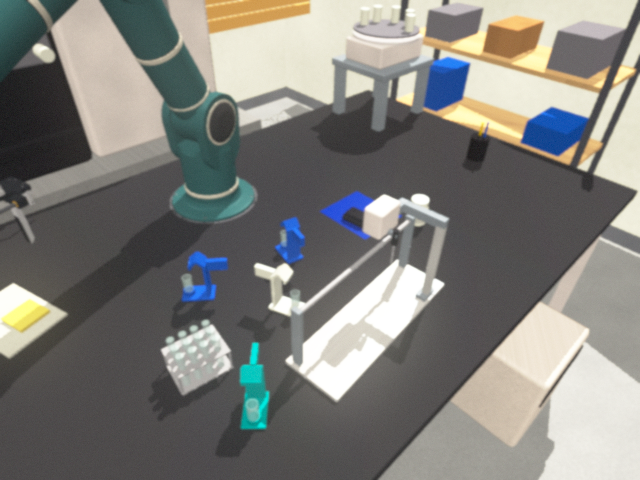

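View pics/top0.png

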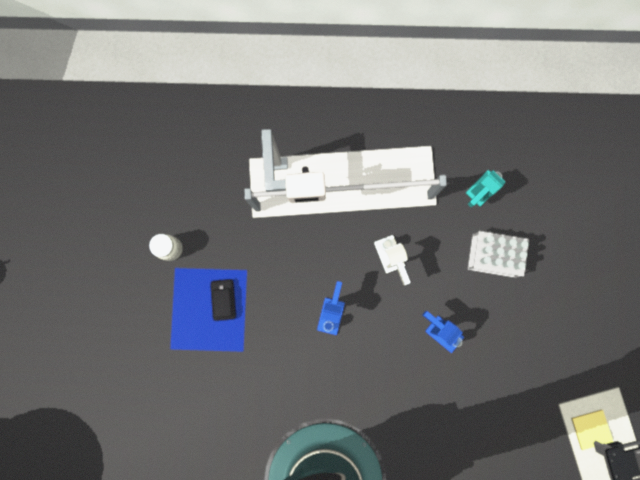

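Candidates: the white carrier in the top view at about (393,258), blue ones at (330,312) and (445,332), and a turquoise one at (485,188). By the description I take the white one at (393,258), scene (277,287). Other whites are the jar (165,247), the rack (498,254) and the head (305,186). I'll check the choice in a close crop.

```bash
python3 - <<'E'
import cv2,numpy as np
a=cv2.imread("pics/top0.png")[130:295,240:452]; cv2.imwrite("pics/topc.png",cv2.resize(a,(742,578),interpolation=cv2.INTER_CUBIC))
a=cv2.imread("pics/scene0.png")[185:395,240:450]; cv2.imwrite("pics/scenec.png",cv2.resize(a,(588,588),interpolation=cv2.INTER_CUBIC))
E
```

```text
(no output)
```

View pics/topc.png

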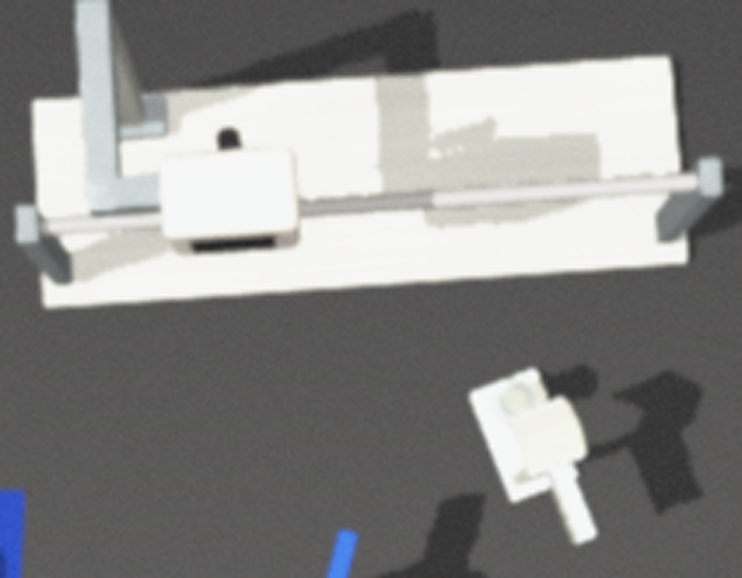

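View pics/scenec.png

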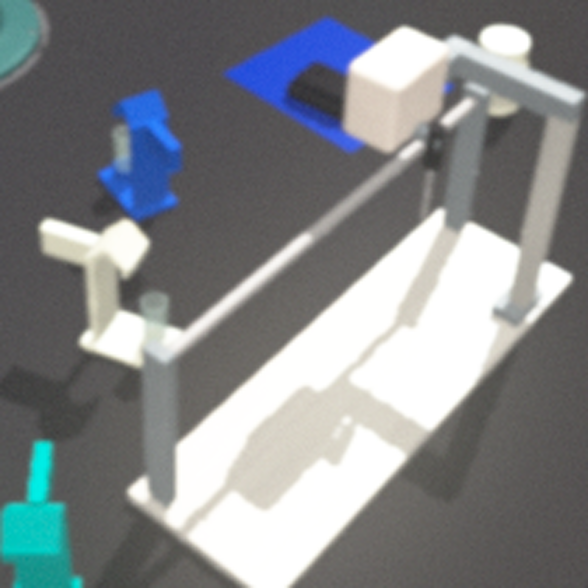

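The crops show the white carrier with a glass vial. Its fin tip is at top crop (585,538) and its foot corners are at (470,393), (537,367) and (512,500). Rail post tops are at (27,223) and (709,177), and the needle is at scene crop (425,218).

```bash
cat > h.py <<'E'
import cv2,numpy as np
from rig import robot
def ray(c,p):
    R=cv2.Rodrigues(np.array(c["rvec"]))[0]; o=-R.T@np.array(c["tvec"])
    return o,R.T@np.array([(p[0]-c["cx"])/c["fx"],(p[1]-c["cy"])/c["fy"],1])
def onz(c,p,z):
    o,d=ray(c,p); return o+d*(z-o[2])/d[2]
def onplane(c,p,q,n):
    o,d=ray(c,p); return o+d*(np.dot(q-o,n)/np.dot(d,n))
def proj(c,P):
    return cv2.projectPoints(np.array(P,float).reshape(-1,3),np.array(c["rvec"]),np.array(c["tvec"]),np.array([[c["fx"],0,c["cx"]],[0,c["fy"],c["cy"]],[0,0,1]]),None)[0].reshape(-1,2)
E
python3 - <<'E'
from h import *
t=robot.camera_info("top"); s=robot.camera_info("scene")
T=lambda x,y,z:onz(t,((x+.5)/3.5+239.5,(y+.5)/3.5+129.5),z)
S=lambda x,y:((x+.5)/2.8+239.5,(y+.5)/2.8+184.5)
L=T(27,223,.184);Rr=T(709,177,.184);mid=(L+Rr)/2;mid[2]=.17
v=L-Rr;print("rail",L,Rr,mid,np.linalg.norm(v)); yv=v/np.linalg.norm(v); yv[2]=0; xv=np.array([yv[1],-yv[0],0]);print("yaw",np.degrees(np.arctan2(xv[1],xv[0])))
# plate check z .012
C=[T(*p,.012) for p in((33,100),(672,57),(687,263),(45,306))]
print("plate",[((c-mid)@xv).round(3) for c in C],[((c-mid)@yv).round(3) for c in C])
H=[T(*p,.282) for p in((160,160),(293,150),(298,232),(170,242))]
print("head",[((c-mid)@xv).round(3) for c in H],[((c-mid)@yv).round(3) for c in H])
for p in((424,222),(427,200),(430,165)):
    P=onplane(s,S(*p),mid+.034*xv,xv); print("needle",P,(P-mid)@yv)
A,B,D=T(470,393,.008),T(537,367,.008),T(512,500,.008)
print("foot",A,B,D,np.linalg.norm(A-B),np.linalg.norm(A-D))
d1=A-D;d2=A-B;print(np.degrees([np.arctan2(d1[1],d1[0]),np.arctan2(-d2[0],d2[1])]))
F=T(587,538,.116);G=T(563,470,.116);d=G-F;print("fin",F,G,np.degrees(np.arctan2(d[1],d[0])))
print(robot.get_state()["tool_rot"],robot.get_state()["time"])
E
```

```text
rail [0.65924032 0.18762236 0.184     ] [ 0.70007843 -0.23919064  0.184     ] [ 0.67965937 -0.02578414  0.17      ] 0.4287622782752969
yaw 5.465508392781569
plate [np.float64(0.125), np.float64(0.125), np.float64(-0.025), np.float64(-0.025)] [np.float64(0.229), np.float64(-0.232), np.float64(-0.23), np.float64(0.228)]
head [np.float64(0.011), np.float64(0.012), np.float64(-0.036), np.float64(-0.037)] [np.float64(0.122), np.float64(0.045), np.float64(0.045), np.float64(0.119)]
needle [0.70578238 0.05816389 0.12747579] 0.08107824942581256
needle [0.70585413 0.05741402 0.15329273] 0.08032496339304468
needle [0.70625545 0.05321962 0.19465188] 0.07611140728639204
foot [ 0.57932282 -0.10475169  0.008     ] [ 0.59922761 -0.15187848  0.008     ] [ 0.50426241 -0.13588887  0.008     ] 0.05115793884305838 0.0812624734180566
[22.53005219 22.8975739 ]
fin [ 0.47469465 -0.17498891  0.116     ] [ 0.51849441 -0.15873883  0.116     ] 20.355286011082303
[[ 9.64870838e-01  2.62724448e-01 -3.60391834e-04]
 [ 2.62724683e-01 -9.64870305e-01  1.01762195e-03]
 [-8.03772133e-05 -1.07655758e-03 -9.99999417e-01]] 0.1
```

```bash
cat >> h.py <<'E'
LEAN=np.radians(30); MID=np.array([.67966,-.02578,.17]); RY=np.radians(5.465); NY=.0805
def axes(yaw): return np.array([[np.cos(yaw),-np.sin(yaw),0],[np.sin(yaw),np.cos(yaw),0],[0,0,1.]])
def tool(yaw,flip=1,lean=LEAN):
    A=axes(yaw); y=-flip*A[:,1]; z=np.sin(lean)*A[:,0]-np.cos(lean)*A[:,2]
    return np.column_stack([np.cross(y,z),y,z])
RA=axes(RY); G=np.array([-.054,0,.101]); CY=np.radians(22.3); CO=np.array([.5412,-.1479,0])
GRASP=CO+axes(CY)@G
def hang(x,y,dz): # TCP when carrier slot is at rail frame (x,y,dz)
    return MID+RA@(np.array([x,y,dz])+G-np.array([0,0,.115]))
E
python3 - <<'E'
from h import *
s=robot.get_state(); c=robot.camera_info("wrist"); R=cv2.Rodrigues(np.array(c["rvec"]))[0]
print("cam in tool",s["tool_rot"].T@(-R.T@np.array(c["tvec"])-s["ee_pos"]), "grasp",GRASP)
for f in(1,-1):
    for n,p,y in(("pre",GRASP-.15*tool(CY)[:,2],CY),("g",GRASP,CY),("lift",GRASP+[0,0,.09],CY),("appr",hang(-.1,-.08,.03),RY),("over",hang(0,-.08,.03),RY),("seat",hang(0,-.08,0),RY),("end",hang(0,NY,0),RY),("ret",hang(0,NY,0)-.12*tool(RY)[:,2],RY)):
        q=robot.ik(p,tool(y,f)); print(f,n,None if q is None else np.round(q,2))
E
```

```text
cam in tool [ 6.78669181e-02  9.05541455e-06 -1.59818386e-01] grasp [ 0.49123868 -0.16839063  0.101     ]
1 pre [ 1.05  0.02 -0.38  2.21 -0.67  0.76 -0.05]
1 g [ 0.96  0.36 -0.51  2.23 -0.74  0.34  0.  ]
1 lift [ 0.92  0.16 -0.44  2.17 -0.64  0.57 -0.19]
1 appr [ 0.73  0.15 -0.49  2.2  -0.33  0.33 -0.93]
1 over [ 0.49  0.3  -0.34  2.   -0.12  0.35 -1.19]
1 seat [ 0.43  0.34 -0.28  2.03 -0.18  0.28 -1.12]
1 end [ 0.03  0.29 -0.19  2.1   0.33  0.25 -1.91]
1 ret [ 0.86  0.08 -1.03  2.11  0.21  0.48 -1.79]
-1 pre None
-1 g [ 1.42  0.55 -1.08  2.22  0.29  0.29  2.19]
-1 lift [ 1.46  0.28 -1.06  2.16 -0.29  0.5   2.65]
-1 appr [ 0.65  0.15 -0.41  2.21 -0.37  0.33  2.25]
-1 over [ 0.58  0.32 -0.45  2.   -0.01  0.35  1.86]
-1 seat [ 0.79  0.42 -0.72  2.02  0.43  0.31  1.48]
-1 end [ 0.66  0.44 -0.95  2.08  1.04  0.44  0.63]
-1 ret [ 0.32  0.03 -0.47  2.12  0.09  0.47  1.45]
```

```bash
python3 - <<'E'
from h import *
T=tool(CY)
robot.move_ptp(GRASP-.15*T[:,2],T)
robot.gripper_to(.06)
hit=robot.move_linear(GRASP,velocity=.12,threshold=8)
s=robot.get_state();print(hit,s["ee_pos"]-GRASP,s["time"])
if not hit:
    robot.gripper_to(0.0); s=robot.get_state();print(s["opening"],s["grasp_force"],s["force"],s["ee_pos"]-GRASP)
    robot.move_linear(GRASP+[0,0,.09],velocity=.1)
    s=robot.get_state();print(s["opening"],s["grasp_force"],s["force"],s["time"])
for n in("scene","top"): cv2.imwrite(f"pics/{n}1.png",robot.grab_frame(n)[:,:,::-1])
a=cv2.imread("pics/scene1.png")[150:360,180:460]; cv2.imwrite("pics/s1.png",cv2.resize(a,(784,588),interpolation=cv2.INTER_CUBIC))
E
```

```text
False [-2.01725222e-05 -3.13728796e-04  4.28428387e-04] 3.95
0.011811871630897995 29.989871084690094 [-0.3942941   0.10449651  0.20290159] [-3.13162443e-05  4.74466614e-05 -2.29707295e-05]
0.011790562332368968 29.990068674087524 [ 0.35252072 -0.47371531 -1.75629774] 5.8
```

View pics/s1.png

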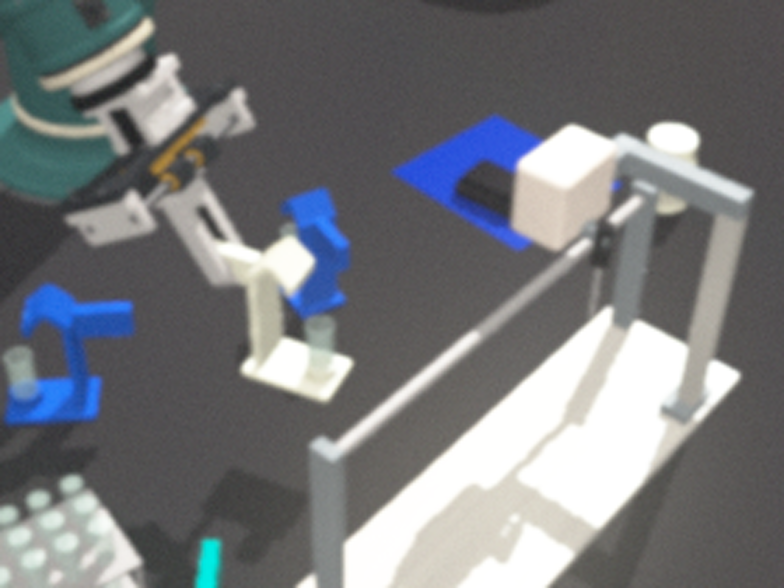

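The carrier is held upright, with the fin at (240,262) in the pads and the vial at (318,345). Next I move to the free stretch, hook it on and lower it.

```bash
python3 - <<'E'
from h import *
Y=-.08
robot.move_linear(hang(-.1,Y,.03),velocity=.12,frame=tool(RY))
robot.pause(.2)
hit=robot.move_linear(hang(0,Y,.03),velocity=.08,threshold=6)
s=robot.get_state();print("in",hit,s["force"],s["ee_pos"]-hang(0,Y,.03))
if not hit:
    robot.move_linear(hang(0,Y,.008),velocity=.06,threshold=6)
    robot.pause(.2)
    f0=robot.get_state()["force"]
    hit=robot.move_linear(hang(0,Y,-.006),velocity=.015,threshold=5)
    s=robot.get_state();print("down",hit,f0,s["force"],RA.T@(s["ee_pos"]-hang(0,Y,0)),s["moment"])
print(s["time"],s["opening"])
for n in("scene","top"): cv2.imwrite(f"pics/{n}2.png",robot.grab_frame(n)[:,:,::-1])
a=cv2.imread("pics/scene2.png")[170:380,220:500]; cv2.imwrite("pics/s2.png",cv2.resize(a,(784,588),interpolation=cv2.INTER_CUBIC))
E
```

```text
in False [-0.36417116  0.03347704 -1.68269943] [-3.38075535e-04 -2.11370513e-04  4.90477114e-06]
down True [-0.38606765  0.02518622 -1.99119345] [-0.46858296 -0.23627326  2.2817578 ] [ 4.37046218e-04 -3.70939066e-05 -4.18239635e-04] [ 0.08189677 -0.14826606  0.05638005]
9.7417 0.011615112442578462
```

View pics/s2.png

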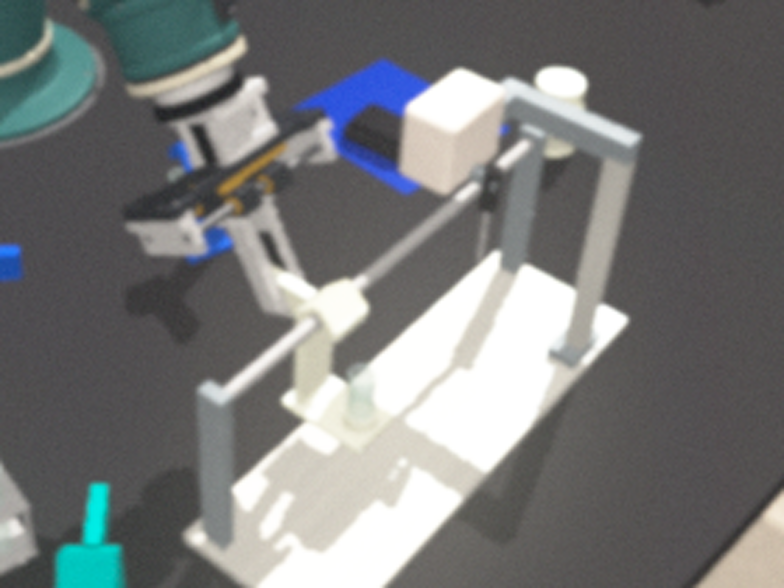

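It's hooked on the rail at crop (335,310): contact came at the expected height and the V encloses the rail. Next I slide it along to the needle.

```bash
python3 - <<'E'
from h import *
p=robot.get_state()["ee_pos"]; Y0=(RA.T@(p-hang(0,0,0)))[1]
hit=robot.move_linear(p+RA[:,1]*(NY-Y0),velocity=.05,threshold=12)
s=robot.get_state();print(hit,s["force"],s["moment"],RA.T@(s["ee_pos"]-hang(0,NY,0)),s["time"],s["opening"])
for n in("scene","top"): cv2.imwrite(f"pics/{n}3.png",robot.grab_frame(n)[:,:,::-1])
a=cv2.imread("pics/scene3.png")[200:300,340:460]; cv2.imwrite("pics/s3.png",cv2.resize(a,(720,600),interpolation=cv2.INTER_CUBIC))
q=proj(robot.camera_info("scene"),[MID+RA@[.034,NY,-.04],MID+RA@[.034,NY,-.052],MID+RA@[.034,NY,-.104]]);print("expected tip, mouth, bottom in crop",(q-[339.5,199.5])*6)
E
```

```text
False [-2.82784357 -5.99843     7.19174295] [-0.93069477 -0.26805612 -0.80393943] [ 3.92565896e-05 -8.05056187e-04 -4.03351932e-04] 13.2 0.011752358169086055
expected tip, mouth, bottom in crop [[309.57435133 382.86086084]
 [306.16717796 404.78410099]
 [291.93031619 496.3902817 ]]
```

View pics/s3.png

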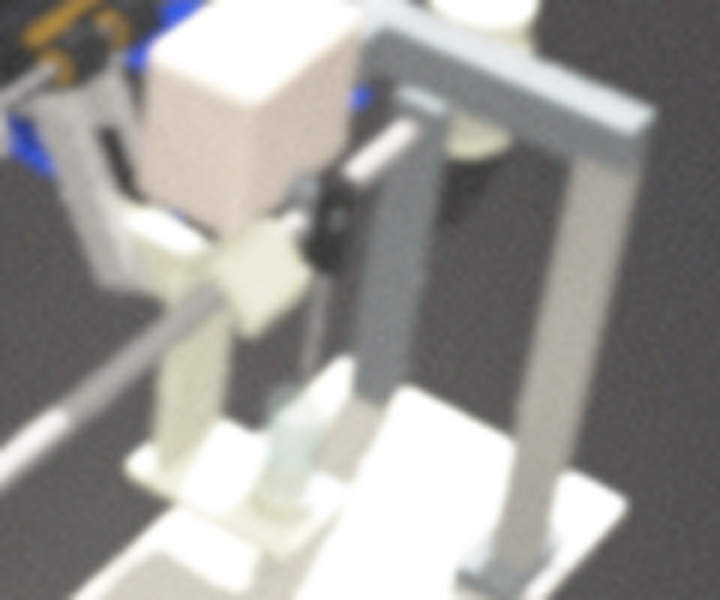

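Needle tip is at about (310,380), as predicted, but the vial mouth at about (294,402) looks slightly left of the predicted (306,405). That may be lag from friction, so I'll overlay the predicted carrier points on the pictures from before and after the slide.

```bash
python3 - <<'E'
from h import *
c=robot.camera_info("scene"); out=[]
pts=np.array([[52,25,8],[52,-25,8],[-30,-25,8],[46,0,63],[22,0,63],[34,12,63],[34,-12,63],[-21,-20,30],[-13,-20,30]])/1000
th=np.linspace(0,2*np.pi,40); ring=np.c_[.034+.012*np.cos(th),.012*np.sin(th),.063+0*th]
for n,Y in((2,-.08),(3,NY-.0008)):
    f=lambda P:proj(c,(MID+(RA@(P+[0,Y,-.115]).T).T))
    q=f(pts); x0,y0=(f(np.array([[.034,0,.05]]))[0]-[28,38]).astype(int)
    a=cv2.resize(cv2.imread(f"pics/scene{n}.png")[y0:y0+74,x0:x0+49],None,fx=8,fy=8,interpolation=cv2.INTER_CUBIC)
    for u in q: cv2.drawMarker(a,tuple(int(v) for v in ((u-[x0,y0]+.5)*8)),(0,0,255),cv2.MARKER_CROSS,12,1)
    cv2.polylines(a,[((f(ring)-[x0,y0]+.5)*8).astype(int)],True,(255,0,0),1)
    out.append(a)
print((f(pts+[0,.001,0])-f(pts))[0]*8,"crop px per mm y"); cv2.imwrite("pics/ov.png",np.hstack(out))
E
```

```text
[ 1.72988333 -1.65290783] crop px per mm y
```

View pics/ov.png

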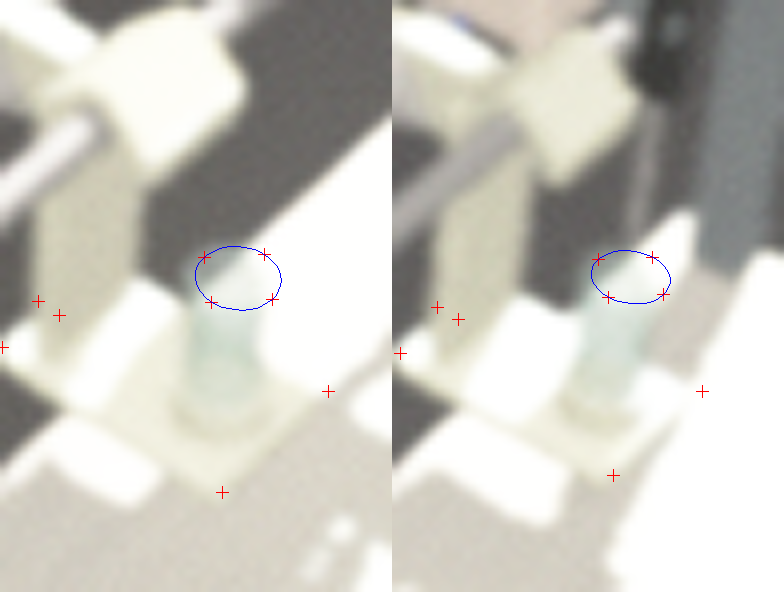

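The foot corners fit in both pictures, so there is no lag from the slide. The vial does sit a little short (−y) of the needle line, so I'll refine the needle's y from the head's edges (top view) and from vial and needle profiles (scene).

```bash
python3 - <<'E'
from h import *
t=robot.camera_info("top"); s=robot.camera_info("scene")
def samp(c,img,P):
    q=proj(c,(MID+(RA@np.array(P).T).T)).astype(np.float32); return cv2.remap(img,q[:,:1].copy(),q[:,1:].copy(),cv2.INTER_CUBIC)[:,0].astype(float)
I=cv2.imread("pics/top0.png"); ys=np.arange(.02,.15,.0025)
# head front lower/top edges: profile across top face at several x
for x in(-.03,-.01,.005):
    print("head",x,samp(t,I,[[x,y,.112] for y in ys]).mean(1).astype(int))
S0=cv2.imread("pics/scene0.png").astype(float);S3=cv2.imread("pics/scene3.png").astype(float)
us=np.arange(-.024,.0241,.0015) # horizontal offset perpendicular to view
R=cv2.Rodrigues(np.array(s["rvec"]))[0]; e=RA.T@R[0]; print("cam right in rail frame",e)
for nm,Im,zs in(("needle",S0,np.arange(-.036,-.012,.003)),("needle3",S3,np.arange(-.036,-.012,.003)),("vial up",S3,np.arange(-.075,-.058,.003)),("vial lo",S3,np.arange(-.1,-.08,.003)),("bg up",S0,np.arange(-.075,-.058,.003))):
    p=np.mean([samp(s,Im.astype(np.float32),[np.array([.034,NY,z])+u*e for u in us]) for z in zs],0)
    print(nm,"\n R",p[:,2].astype(int),"\n B",p[:,0].astype(int))
print((us*1000).round(1))
E
```

```text
head -0.03 [243 245 246 246 241 240 238 238 238 230 219 240 246 246 246 246 246 246
 246 246 246 246 246 246 246 246 246 246 246 246 246 246 246 246 246 246
 246 246 246 246 247 229 195 191 194 196 198 199 200 202 197 210]
head -0.01 [244 244 244 244 244 244 244 244 244 236 227 243 246 246 246 246 246 246
 246 246 246 246 246 246 246 246 246 246 246 246 246 246 246 246 246 246
 246 246 246 246 246 239 222 214 213 213 214 211 211 211 212 213]
head 0.005 [244 244 244 243 244 244 244 244 244 234 225 241 246 246 246 246 246 246
 246 246 246 246 246 246 246 246 246 246 246 246 246 246 246 246 246 246
 246 246 246 246 247 238 227 231 235 232 238 241 240 238 196 184]
cam right in rail frame [0.76067562 0.64882187 0.02006963]
needle 
 R [ 99  99  97  97  97  97  98  98  98  99  99 102 110 121 132 138 138 133
 129 131 141 153 164 171 176 176 172 159 144 133 128 128 129] 
 B [ 94  94  94  94  94  93  93  93  94  94  95  98 105 116 125 130 130 126
 122 124 134 148 160 168 173 173 168 157 144 135 131 132 133]
needle3 
 R [106 103 100  98  98  97  97  97  98  98  99 102 110 122 133 140 138 132
 1
[... 556 characters left out ...]
8 218 217 217
 215 216 219 223 228 231 232 232 230 227 224 223 222 223 228] 
 B [255 254 254 253 249 241 232 220 210 206 205 207 209 210 211 211 211 212
 211 213 216 220 224 225 226 224 222 218 214 211 210 210 217]
bg up 
 R [128 143 162 181 199 217 231 243 251 254 255 255 255 255 255 254 254 255
 255 255 254 251 245 236 225 217 213 210 210 211 211 210 210] 
 B [122 136 154 174 194 213 228 241 250 253 254 254 254 254 254 255 254 254
 254 254 252 248 239 225 211 201 196 194 194 195 195 194 193]
[-24.  -22.5 -21.  -19.5 -18.  -16.5 -15.  -13.5 -12.  -10.5  -9.   -7.5
  -6.   -4.5  -3.   -1.5   0.    1.5   3.    4.5   6.    7.5   9.   10.5
  12.   13.5  15.   16.5  18.   19.5  21.   22.5  24. ]
```

Scene: needle at −0.9 mm, vial about −1.2 to −2 mm. Top view: head centre at y≈0.0835–0.0845, against 0.0797 reached. I'll nudge +2.5 mm, release, back off and look.

```bash
python3 - <<'E'
from h import *
p=robot.get_state()["ee_pos"]; Y0=(RA.T@(p-hang(0,0,0)))[1]
robot.move_linear(p+RA[:,1]*(.083-Y0),velocity=.02,threshold=12)
s=robot.get_state();print(s["force"],RA.T@(s["ee_pos"]-hang(0,0,0)))
robot.gripper_to(.05)
s=robot.get_state();print(s["force"],RA.T@(s["ee_pos"]-hang(0,0,0)),s["opening"])
T=s["tool_rot"]
robot.move_linear(s["ee_pos"]-.10*T[:,2],velocity=.1,threshold=8)
print(robot.get_state()["time"])
robot.pause(.5)
cv2.imwrite("pics/scene4.png",robot.grab_frame("scene")[:,:,::-1])
cv2.imwrite("pics/wrist4.png",robot.grab_frame("wrist")[:,:,::-1])
a=cv2.imread("pics/scene4.png")[215:290,360:420]
b=cv2.resize(cv2.imread("pics/wrist4.png"),(320,240))
o=np.zeros((600,800,3),np.uint8); o[:,:480]=cv2.resize(a,(480,600),interpolation=cv2.INTER_CUBIC); o[:240,480:]=b; cv2.imwrite("pics/s4.png",o)
E
```

```text
[ 0.31900306 -3.12800633  5.1433076 ] [-4.86944014e-05  8.28734855e-02 -3.70943559e-04]
[0.1569604  0.07742894 0.22330447] [ 3.64082471e-05  8.29780809e-02 -4.03487998e-04] 0.04960532901870387
15.4833
```

View pics/s4.png

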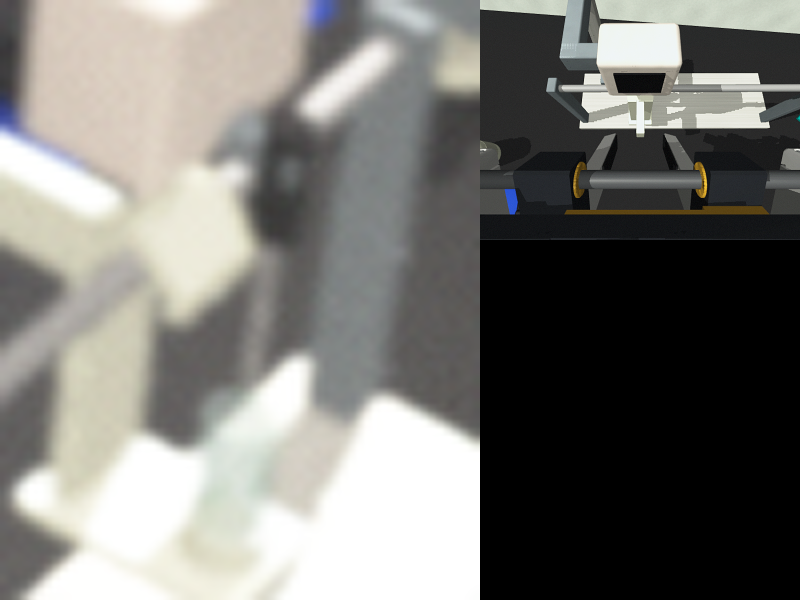

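The carrier hangs freely and upright. In the wrist view the fin is at about (640,118) and the head's opening is centred at about (645,83), so it looks slightly short. I'll quantify that in the sharp wrist image.

```bash
python3 - <<'E'
from h import *
c=robot.camera_info("wrist"); I=cv2.imread("pics/wrist4.png").astype(np.float32)
def samp(P):
    q=proj(c,(MID+(RA@np.array(P).T).T)).astype(np.float32); return cv2.remap(I,q[:,:1].copy(),q[:,1:].copy(),cv2.INTER_LINEAR)[:,0].mean(1)
def edges(n,P,ys,k=6):
    p=samp(P); g=np.diff(p); i=np.argsort(-abs(g))[:k]; print(n,sorted([(round(float(ys[j]+.00025)*1000,1),int(g[j])) for j in i]))
ys=np.arange(.03,.14,.0005)
for z in(.265,.25,.235,.225): edges(f"front z{z}",[[-.034,y,z-.17] for y in ys],ys)
ys=np.arange(.06,.105,.0005)
for x in(-.07,-.065,-.055): edges(f"fin x{x}",[[x,y,.001] for y in ys],ys,4)
ys=np.arange(.05,.12,.0005)
for x in (-.02,): 
  for z in (-.06,-.08,-.1): edges(f"foot front x-.03 z{z}",[[-.021,y,z] for y in ys],ys,4)
E
```

```text
front z0.265 [(32.2, -62), (58.3, -109), (109.3, 66), (109.8, 61), (137.3, -89), (137.8, -119)]
front z0.25 [(42.8, 48), (46.3, -66), (57.8, -40), (58.3, -94), (109.3, 67), (109.8, 63)]
front z0.235 [(57.8, -46), (58.3, -80), (108.8, 18), (109.3, 55), (109.8, 65), (121.8, 21)]
front z0.225 [(41.3, -38), (43.8, 33), (57.8, -42), (58.3, -70), (109.3, 55), (109.8, 70)]
fin x-0.07 [(76.8, 84), (77.3, 66), (88.8, -74), (89.3, -98)]
fin x-0.065 [(77.3, 26), (77.8, 32), (88.3, -23), (88.8, -26)]
fin x-0.055 [(66.2, 33), (66.8, 36), (76.8, -32), (77.8, 32)]
foot front x-.03 z-0.06 [(75.8, 38), (76.3, 39), (89.8, -51), (90.3, -58)]
foot front x-.03 z-0.08 [(75.8, 34), (90.3, -42), (90.8, -37), (102.3, 33)]
foot front x-.03 z-0.1 [(75.3, 35), (90.8, -39), (91.3, -32), (102.3, 35)]
```

In the wrist view the fin is centred at y 83.1 mm. The head's opening is centred at 83.8 mm and its block at 82.8 mm, so the vial is within 1 mm of the needle. Handing in.

```bash
python3 - <<'E'
from rig import robot
print(robot.get_state()["time"],robot.sign_off())
E
```

```text
the job is handed in; nothing more can be done
16.0833 None
```

The white carrier hangs by itself on the rail, grip fin towards the robot, with the needle within about 1 mm of the vial's middle along the rail by the last wrist-camera measurement; I handed the job in at 16 s, with no result reported back.

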